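# Reset the pop-up indicators on three air filters

## Task

Reset the pop-up indicators of the three air filters on the bench with a light press of a fingertip: push the button on top of the large filter right down, then the medium filter's, and last the small filter's. Press gently, and leave the filters standing where they are: do not lift, tip or shove them. Do not disturb the regulator or anything else on the bench.

Things in the scene. Friction and masses are not known exactly. Their poses are not given: they have to be found in the camera images.
- large_filter: the large compressed-air filter, loose, about 0.85 kg, standing upright on a round steel foot 94 mm across: clear bowl, round aluminium head 84 mm across with two short brass ports at its sides; 150 mm tall to the top of its popped-up button. Origin: centre of the underside; z up.
- large_button (a joint): pop-up indicator of the large filter, centred on its head: how far its steel stem is down (m). 0 = popped up, rubber cap 18 mm above its steel collar (34 mm across, 6 mm high); 0.008 = right down, cap 10 mm above the collar. The stem yields to about 2.5 N, does not spring back, and stops firmly at 0.008.
- large_top (a point): centre of the upper face of the large filter's button, a black soft rubber cap 24 mm across on the stem; moves down with it. The cap gives 1 mm per 1.5 N, by up to 6 mm, and recovers; so it gives under 2 mm before the stem moves, and a fingertip that lowers this point by 10 to 13 mm has the stem right down.
- medium_filter: the medium compressed-air filter, loose, about 0.6 kg, standing upright on a round steel foot 74 mm across: clear bowl, round aluminium head 66 mm across with two short brass ports at its sides; 115 mm tall to the top of its popped-up button. Origin: centre of the underside; z up.
- medium_button (a joint): pop-up indicator of the medium filter, centred on its head: how far its steel stem is down (m). 0 = popped up, rubber cap 18 mm above its steel collar (34 mm across, 6 mm high); 0.008 = right down, cap 10 mm above the collar. The stem yields to about 2.5 N, does not spring back, and stops firmly at 0.008.
- medium_top (a point): centre of the upper face of the medium filter's button, a black soft rubber cap 24 mm across on the stem; moves down with it. The cap gives 1 mm per 1.5 N, by up to 6 mm, and recovers; so it gives under 2 mm before the stem moves, and a fingertip that lowers this point by 10 to 13 mm has the stem right down.
- small_filter: the small compressed-air filter, loose, about 0.4 kg, standing upright on a round steel foot 56 mm across: clear bowl, round aluminium head 50 mm across with two short brass ports at its sides; 80 mm tall to the top of its popped-up button. Origin: centre of the underside; z up.
- small_button (a joint): pop-up indicator of the small filter, centred on its head: how far its steel stem is down (m). 0 = popped up, rubber cap 18 mm above its steel collar (34 mm across, 6 mm high); 0.008 = right down, cap 10 mm above the collar. The stem yields to about 2.5 N, does not spring back, and stops firmly at 0.008.
- small_top (a point): centre of the upper face of the small filter's button, a black soft rubber cap 24 mm across on the stem; moves down with it. The cap gives 1 mm per 1.5 N, by up to 6 mm, and recovers; so it gives under 2 mm before the stem moves, and a fingertip that lowers this point by 10 to 13 mm has the stem right down.
- regulator: pressure regulator, 90 mm tall, steel foot 52 mm across, aluminium body with brass ports and a black fixed hand knob on top (it is not a filter and has no button). Origin: centre of the underside.
- wrench: steel wrench lying flat, along its x axis. Leave alone.
- screwdriver: screwdriver lying flat, along its x axis. Leave alone.
- tee: steel pipe tee with brass ends, 84 mm long, 26 mm high. Leave alone.
- tape: white roll of thread tape lying flat, 52 mm across, 19 mm high. Leave alone.
- marker: white and blue marker pen, 125 mm long, 15 mm high, lying along its x axis. Leave alone.
- tube_cutter: small dark tube cutter, about 100 mm long, 20 mm high. Leave alone.
- bent_tube: brass tube 12 mm thick, about 200 mm long, bent at one end, lying flat. Leave alone.
Not all that is in view belongs to the job. What is shaped like the large_filter but orange is not meant.

How it is judged:
On the way, in this order (a step that is already met when the one before it is completed fails the run):
1. the large filter's button is pushed right down (value of joint large_button above 0.006 m), for 0.1 s.
2. the medium filter's button is pushed right down (value of joint medium_button above 0.006 m), for 0.1 s.
3. the small filter's button is pushed right down (value of joint small_button above 0.006 m), for 0.1 s.
At the end, for the whole second after the job is handed in: All three buttons are at least 6 mm of their 8 mm down, all three filters stand upright (within 0.05 rad) and at rest on the bench within 25 mm of where they stood, and nothing else has moved more than 20 mm (value of joint each of large_button, medium_button, small_button above 0.006 m and angle between each of large_filter, medium_filter, small_filter's own z axis and vertical below 0.05 rad and distance of each of large_filter, medium_filter, small_filter from where it was at the start of the episode below 0.025 m and height (world z) of each of large_filter, medium_filter, small_filter below 0.004 m and linear speed of each of large_filter, medium_filter, small_filter below 0.02 m/s and distance of each of regulator, wrench, screwdriver, tee, tape, marker, tube_cutter, bent_tube from where it was at the start of the episode below 0.02 m); the robot touches nothing.
It fails at once if a button is pushed out of turn ((value of joint medium_button above 0.003 m and value of joint large_button below 0.006 m) or (value of joint small_button above 0.003 m and value of joint medium_button below 0.006 m)).
It fails at once if a filter is pressed hard (more than 15 N) (contact force between any of the fingers, the arm and large_filter above 15 N or contact force between any of the fingers, the arm and medium_filter above 15 N or contact force between any of the fingers, the arm and small_filter above 15 N).
It fails at once if a filter is lifted more than 8 mm or tipped more than 0.2 rad (height (world z) of any of large_filter, medium_filter, small_filter above 0.008 m or angle between any of large_filter, medium_filter, small_filter's own z axis and vertical above 0.2 rad).
It fails at once if a filter is shoved more than 25 mm from its place (distance of any of large_filter, medium_filter, small_filter from where it was at the start of the episode above 0.025 m).
It fails at once if the regulator is tipped, or it or another thing on the bench is moved more than 20 mm (distance of any of regulator, wrench, screwdriver, tee, tape, marker, tube_cutter, bent_tube from where it was at the start of the episode above 0.02 m or angle between regulator's own z axis and vertical above 0.3 rad).
It also fails if it takes over 48 s, if anything falls off the work surface, if the arm or the gripper's body presses on something with over 40 N, if the wrist force passes 120 N, or if a joint passes its speed limit or range.

## Robot

A 6-joint arm with a two-finger parallel gripper is mounted at the origin on the work surface. World frame = base frame: x ahead of the robot, y to its left, z up, the work surface at z = 0. Lengths are in m, angles in rad, forces in N, time in s.
With the tool pointing down it reaches from about 0.275 to 0.85 m from the base axis. Payload 19 kg.
Tool frame: the origin (TCP) lies at the very end of the fingers, on their centre line; the grasp point (between the pads) lies 19 mm behind it (env.hold_point_z is the distance from the TCP to the grasp point, in m); z points along the fingers, y is the line along which they close (so a half turn about z gives the same grasp; the last joint's range is limited). The gripper opens to 85 mm and grips with 20 to 120 N. Pads are 22 mm wide; open, the fingers measure 114 mm over their backs; the gripper's body (76 mm by 85 mm) begins 54 mm behind the grasp point. The pads swing forward as they close: fully open they stand 13 mm farther back than shut.
Start: joints at [-1.235, 0.15, 1.437, -0, 1.554, -0.134], TCP at [0.26, -0.513, 0.231] pointing down, gripper open.
Joint ranges: [-2.8, 2.8], [-0.68, 2.1], [0.12, 2.68], [-1.39, 4.53], [0.16, 2.79], [-2.81, 2.81]. Speed limits (rad/s): [1.89, 1.89, 2.22, 3.01, 3.01, 3.01].

## Interface

Orientations are given as a rotation vector (axis times angle).
In Python, from workcell import env gives the robot as it stands.
- The arm moves only by the tool servo_tool, never from a script. Its argument "steps" is a list that holds one entry, the list of rows, each a list of 5 numbers: the shift along the tool's x, y, z normalised to -1 to 1, where 1 is 15 cm, then the turn about the tool's z normalised to -1 to 1, where 1 is 2 rad, then the opening, from 0 (shut) to 1 (fully open). A call has 1 to 12 rows; each row is the pose to reach, as a shift and turn from the pose commanded when the call began, along the tool's axes at that moment; what a row does not reach only later rows make up. A row lasts 1/12 s, in which the tool goes at most 41.7 mm and 7.16 degrees, less where a joint would pass 70% of its speed; a pose out of reach is approached as far as the arm can. A call with a number of a shift or a turn outside -1 to 1 is refused whole. A call with a gripper value outside its range is refused whole. The fingers move at their own pace and stop on an object; "force" is the grip in N (left out, the last holds). Time passes only in rows, so rows that repeat a pose let the fingers close. It gives the time, the measured TCP pose, the force, the opening and the grip force at its end, in the units of the state.
- env.read_state(): the state, without advancing time (a new reading comes with each control period).
- env.get_image(name): name is "scene" or "top"; returns (picture, depth): 384x512x3 uint8, blue, green, red; 384x512 float32, m along the optical axis (not along the pixel's ray), 0 where there is no reading.
- env.calibration(name): a dict with "K" (3x3 intrinsics, pixels), "rvec" (rotation vector, rad) and "tvec" (3), from world to camera coordinates, as OpenCV has them. Camera axes: x right, y down, z forward; pixel columns grow to the right and rows downward; lengths in m; the calibration is good to about 2 mm. A picture is of the moment at which its call begins. calibration takes no time and is no camera call.
- env.sign_off(): hands the job in; it is judged then, once.
Trained networks look in the newest picture that a camera, given by its name, has taken for a name from the list of things; names that differ only in an ending like _2 or _b are one class to them, and where a whole thing is asked for, a point or a joint stands for the part that bears it (a point fixed in the world has none). Each returns a list of dicts, best first, with "score" (0 to 1); they miss things now and then, are a little off and sometimes report something else, mostly with a low value. They report only what shows in the picture. A call takes as long as a camera call. They do not tell look-alikes from the thing itself.
- env.boxes_of(camera, name): "point" ([column, row] in pixels, amid what is visible of it).
- env.landmark_of(camera, name): "point" ([column, row] in pixels: a listed point, or the origin of a listed thing).
The state is a dict: "t": time; "joint_pos": joint angles; "dq": joint speeds; "tau": joint torques, N m; "position": TCP position; "orientation": TCP orientation; "wrist_force": force on the tool from outside, world axes, zero at the start; "torque": the same for the moment, N m; "gripper_width": finger opening in m; "gripper_force": force on a finger pad.
Only numpy, scipy, OpenCV 4.12 (cv2) and the standard library are available. Lean on these libraries where they do the work, as an engineer would, in place of code of your own. Each camera call takes 0.05 s, during which the arm holds its last target. There are 200 camera calls.

## Working session

There is one attempt and no reset: what is moved stays moved. The work goes in short steps, Python scripts to look and compute and a tool call to move; the robot and the scene stay as the last step left them, time stands still between calls to the robot, and variables do not carry over. Pictures are saved under pics/ and viewed, at most 10 in all, crops included, and the job is handed in when it is done.

Besides the shell and the picture viewer there is one more tool, called after "Emit:" by a JSON object that holds its "method" and its "body". servo_tool: Moves the arm, as the interface text tells. Scaled input: -1 to 1 covers 15 cm each way for a shift and 2 rad each way for a turn. Its arguments: {"type":"object","properties":{"steps":{"type":"array","items":{"type":"array","items":{"type":"array","items":{"type":"number","minimum":-1,"maximum":1}}}},"force":{"type":"number"}},"required":["steps"]}

```bash
mkdir -p pics
cat > h.py <<'E'
import numpy as np, cv2
from workcell import env
def cal(c):
    k=env.calibration(c); R=cv2.Rodrigues(np.array(k["rvec"],float))[0]
    return np.array(k["K"],float),R,np.array(k["tvec"],float).ravel()
def world(c,depth):
    K,R,t=cal(c); v,u=np.mgrid[:384,:512]
    p=np.stack([(u-K[0,2])/K[0,0]*depth,(v-K[1,2])/K[1,1]*depth,depth],-1)
    return (p-t)@R
E
python3 - <<'E'
from h import *
s=env.read_state(); print(s["t"],s["position"],s["orientation"],s["gripper_width"])
ims=[]
for c in("top","scene"):
    im,d=env.get_image(c); cv2.imwrite(f"pics/{c}0.png",im); W=world(c,d)
    np.savez(f"{c}0.npz",im=im,W=W,d=d)
    for n in("large_top","medium_top","small_top"):
        for r in env.landmark_of(c,n)[:4]:
            x,y=np.round(r["point"]).astype(int)
            print(c,n,round(r["score"],2),x,y,W[min(y,383),min(x,511)].round(3))
    for n in("large_filter","medium_filter","small_filter","regulator"):
        for r in env.boxes_of(c,n)[:4]: print(c,n,round(r["score"],2),np.round(r["point"]))
E
```

```text
0.0 [ 0.26020373 -0.51247056  0.23070168] [-3.05415883e+00 -7.30928590e-01  2.01528901e-04] 0.08514325024782901
top large_top 0.48 327 260 [ 0.357 -0.211  0.149]
top large_top 0.45 335 213 [ 0.506 -0.24   0.153]
top large_top 0.27 205 177 [0.645 0.197 0.027]
top medium_top 0.47 181 219 [0.494 0.265 0.112]
top small_top 0.56 273 185 [ 0.607 -0.045  0.079]
top large_filter 0.88 [322. 254.]
top large_filter 0.79 [329. 212.]
top medium_filter 0.7 [186. 218.]
top regulator 0.74 [251. 218.]
top regulator 0.48 [264. 244.]
scene large_top 0.55 134 181 [ 0.364 -0.209  0.153]
scene large_top 0.39 161 213 [ 0.502 -0.23   0.148]
scene medium_top 0.73 289 159 [0.511 0.242 0.037]
scene medium_top 0.41 290 133 [0.489 0.267 0.112]
scene medium_top 0.27 166 251 [ 0.54  -0.26   0.062]
scene small_top 0.47 248 213 [ 0.609 -0.038  0.079]
scene large_filter 0.97 [166. 240.]
scene large_filter 0.89 [141. 200.]
scene medium_filter 0.61 [289. 150.]
scene small_filter 0.66 [246. 229.]
scene regulator 0.6 [239. 188.]
scene regulator 0.17 [162. 237.]
```

View pics/top0.png

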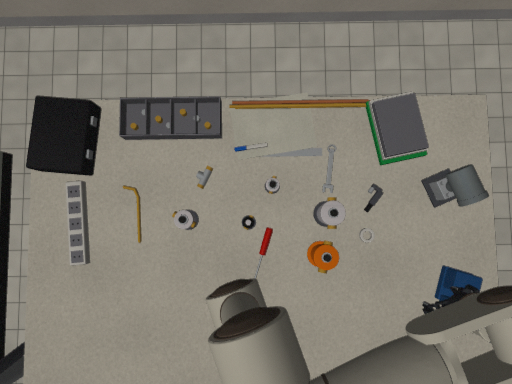

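View pics/scene0.png

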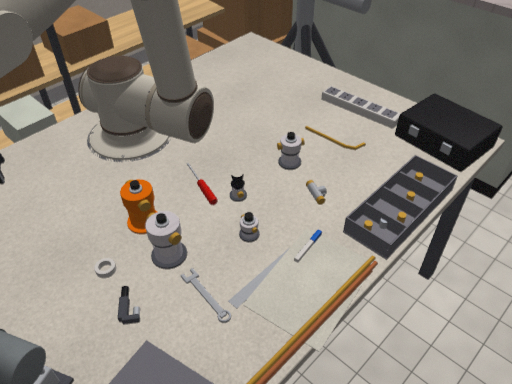

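The top view shows the robot, the silver large filter at about (332,213), the orange look-alike at (324,257), the medium filter at (183,219), the small one at (272,185) and the black-knobbed regulator at (249,222).

Candidates for large: orange (324,257) and silver (332,213), so I choose silver. For medium, (183,219). For small: (272,185), or the regulator (249,222), which is ruled out because its knob is black and it has no button. Next I check this in one close crop and fit the cap centres.

Run:
```python
from h import *
tiles=[]
for c,pts in(("top",dict(L=(334,213),M=(182,219),S=(272,185))),("scene",dict(L=(161,216),M=(290,136),S=(248,215)))):
    z=np.load(c+"0.npz"); W,im,d=z["W"],z["im"],z["d"]
    K,R,t=cal(c); C=-R.T@t
    for (n,(u,v)),h in zip(pts.items(),(.150,.115,.080)):
        w=W[v-14:v+15,u-14:v*0+u+15]; b=im[v-14:v+15,u-14:u+15].max(-1)
        m=(abs(w[...,2]-h)<.006)&(d[v-14:v+15,u-14:u+15]>0)
        k=m&(b<90)
        print(c,n,"band",m.sum(),w[m].mean(0).round(4) if m.any() else "","dark",k.sum(),w[k].mean(0).round(4) if k.any() else "", "ext",np.ptp(w[k],0).round(3) if k.any() else "")
        # colour-only: dark pixels ray-cast to plane z=h
        vv,uu=np.nonzero((b<70)&m)
        if len(vv):
            ray=np.c_[(uu+u-14-K[0,2])/K[0,0],(vv+v-14-K[1,2])/K[1,1],np.ones(len(uu))]@R
            P=C+ray*((h-C[2])/ray[:,2])[:,None]; print("   ray mid",((P.max(0)+P.min(0))/2).round(4),P.mean(0).round(4))
        tiles.append(cv2.resize(im[v-25:v+26,u-25:u+26],(250,250),interpolation=cv2.INTER_CUBIC))
cv2.imwrite("pics/crop.png",np.vstack([np.hstack(tiles[:3]),np.hstack(tiles[3:])]))
print(cv2.Rodrigues(np.array(env.read_state()["orientation"]))[0].round(3))
```

```text
top L band 44 [ 0.5098 -0.238   0.1486] dark 42 [ 0.5094 -0.2376  0.1485] ext [0.02  0.021 0.009]
   ray mid [ 0.5096 -0.2375  0.15  ] [ 0.5092 -0.2374  0.15  ]
top M band 43 [0.4944 0.2614 0.1134] dark 43 [0.4944 0.2614 0.1134] ext [0.02  0.02  0.008]
   ray mid [0.494  0.2607 0.115 ] [0.4941 0.2604 0.115 ]
top S band 33 [ 0.6129 -0.0437  0.0788] dark 32 [ 0.6125 -0.0436  0.0787] ext [0.021 0.018 0.008]
   ray mid [ 0.6123 -0.0436  0.08  ] [ 0.612  -0.0436  0.08  ]
scene L band 71 [ 0.5126 -0.2388  0.1486] dark 66 [ 0.5131 -0.2393  0.1486] ext [0.023 0.024 0.009]
   ray mid [ 0.5142 -0.2405  0.15  ] [ 0.5147 -0.2399  0.15  ]
scene M band 37 [0.4977 0.2623 0.1134] dark 33 [0.4984 0.2617 0.1134] ext [0.023 0.024 0.008]
   ray mid [0.5006 0.2585 0.115 ] [0.4991 0.2592 0.115 ]
scene S band 59 [ 0.6164 -0.0436  0.0783] dark 54 [ 0.6165 -0.044   0.0783] ext [0.024 0.026 0.008]
   ray mid [ 0.618  -0.0463  0.08  ] [ 0.6179 -0.0458  0.08  ]
[[ 0.892  0.453  0.   ]
 [ 0.453 -0.892  0.   ]
 [ 0.    -0.    -1.   ]]
```

View pics/crop.png

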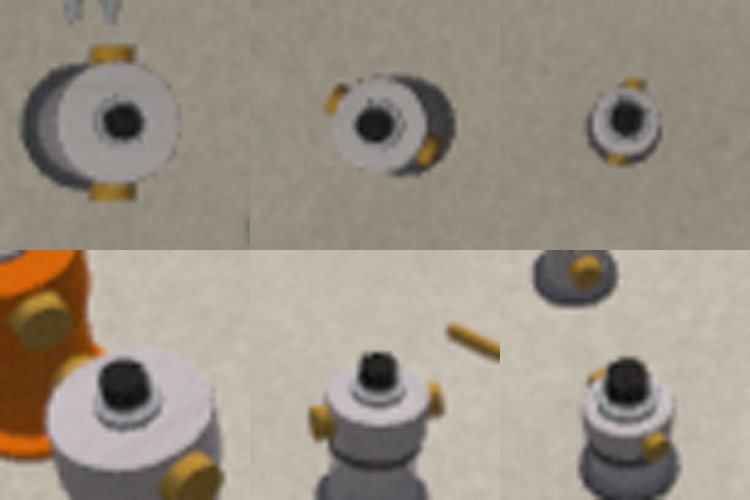

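The crop confirms three silver-headed filters, each with a black cap at its tile centre. The orange one is only at the edge of the large filter's scene tile. Targets are L (0.511,-0.238), M (0.496,0.261) and S (0.614,-0.044), with cap heights matching the specification. Moving above L with the fingers shut.

Emit:
{"method": "servo_tool", "body": {"steps": [[[1,-0.37,0,0,0],[1,-0.37,0,0,0],[1,-0.37,0,0,0],[1,-0.37,0,0,0],[1,-0.37,0,0,0],[1,-0.37,0,0,0]]], "force": 20}}

```text
t: 1.3
position: [0.37, -0.3941, 0.2315]
orientation: [3.054, 0.736, 0.0]
wrist_force: [-0.8, -0.7, 0.2]
gripper_width: 0.0125
gripper_force: 0.0
```

Emit:
{"method": "servo_tool", "body": {"steps": [[[1,-0.37,0,0,0],[1,-0.37,0,0,0],[1,-0.37,0,0,0],[1,-0.37,0,0,0],[1,-0.37,0,0,0],[1,-0.37,0,0,0]]]}}

```text
t: 1.8
position: [0.4781, -0.2775, 0.2311]
orientation: [-3.054, -0.734, 0.001]
wrist_force: [0.3, -0.8, -0.2]
gripper_width: 0.0004
gripper_force: 0.0
```

Emit:
{"method": "servo_tool", "body": {"steps": [[[0.32,-0.135,0.2,0,0],[0.32,-0.135,0.3,0,0],[0.32,-0.135,0.4,0,0],[0.32,-0.135,0.4,0,0],[0.32,-0.135,0.4,0,0],[0.32,-0.135,0.4,0,0],[0.32,-0.135,0.4,0,0],[0.32,-0.135,0.4,0,0]]]}}

```text
t: 2.47
position: [0.5111, -0.239, 0.1725]
orientation: [3.055, 0.729, 0.002]
wrist_force: [-0.6, -0.6, 0.3]
gripper_width: 0.0
gripper_force: 0.0
```

Emit:
{"method": "servo_tool", "body": {"steps": [[[0,-0.005,0.06,0,0],[0,-0.005,0.11,0,0],[0,-0.005,0.13,0,0],[0,-0.005,0.14,0,0],[0,-0.005,0.15,0,0],[0,-0.005,0.16,0,0],[0,-0.005,0.17,0,0],[0,-0.005,0.18,0,0],[0,-0.005,0.18,0,0],[0,-0.005,0.18,0,0]]]}}

```text
t: 3.3
position: [0.5109, -0.2374, 0.1443]
orientation: [-3.055, -0.731, -0.0]
wrist_force: [-1.6, 0.0, 1.6]
gripper_width: -0.0
gripper_force: 0.9
```

Emit:
{"method": "servo_tool", "body": {"steps": [[[0,0,0.01,0,0],[0,0,0.02,0,0],[0,0,0.03,0,0],[0,0,0.037,0,0],[0,0,0.04,0,0],[0,0,0.04,0,0],[0,0,0.04,0,0]]]}}

```text
t: 3.88
position: [0.5109, -0.2375, 0.1385]
orientation: [3.055, 0.731, 0.0]
wrist_force: [-1.5, 1.7, 5.4]
gripper_width: 0.0
gripper_force: 2.6
```

5.4 N matches the stem at its stop with the cap squeezed by about 3.5 mm. Lifting and travelling to the medium filter.

Emit:
{"method": "servo_tool", "body": {"steps": [[[0,0,-0.1,0,0],[0,0,-0.3,0,0],[0,0,-0.5,0,0],[0,0,-0.5,0,0],[0,0,-0.5,0,0]]]}}

```text
t: 4.3
position: [0.5113, -0.2378, 0.2147]
orientation: [3.053, 0.731, 0.003]
wrist_force: [-0.1, -0.7, -0.4]
gripper_width: -0.0001
gripper_force: 0.0
```

Emit:
{"method": "servo_tool", "body": {"steps": [[[0.47,-1,0,0,0],[0.47,-1,0,0,0],[0.47,-1,0,0,0],[0.47,-1,0,0,0],[0.47,-1,0,0,0],[0.47,-1,0,0,0]]]}}

```text
t: 4.8
position: [0.5054, -0.0699, 0.2124]
orientation: [-3.054, -0.736, 0.001]
wrist_force: [0.1, -0.4, 0.3]
gripper_width: 0.0
gripper_force: 0.0
```

Emit:
{"method": "servo_tool", "body": {"steps": [[[0.47,-1,0,0,0],[0.47,-1,0,0,0],[0.47,-1,0,0,0],[0.47,-1,0,0,0],[0.47,-1,0,0,0],[0.47,-1,0,0,0]]]}}

```text
t: 5.3
position: [0.5007, 0.0947, 0.2125]
orientation: [-3.054, -0.735, 0.002]
wrist_force: [-0.2, -0.1, -0.8]
gripper_width: -0.0001
gripper_force: 0.0
```

Run:
```python
from h import *
for c,(u,v) in(("top",(334,213)),("scene",(161,216))):
    im,d=env.get_image(c); cv2.imwrite(f"pics/{c}1.png",im); W=world(c,d)
    w=W[v-14:v+15,u-14:u+15]; b=im[v-14:v+15,u-14:u+15].max(-1)
    k=(w[...,2]>.130)&(w[...,2]<.16)&(b<90)
    print(c,k.sum(),np.median(w[k],0).round(4))
print(env.read_state()["position"])
```

```text
top 49 [ 0.5097 -0.2365  0.1415]
scene 69 [ 0.5132 -0.2398  0.1412]
[0.50091144 0.09278426 0.21265548]
```

The large button's cap is now at 0.1413, so it is fully down and the filter hasn't moved. On to the medium filter.

Emit:
{"method": "servo_tool", "body": {"steps": [[[0.477,-1,0,0,0],[0.477,-1,0,0,0],[0.477,-1,0,0,0],[0.477,-1,0,0,0],[0.477,-1,0.1,0,0],[0.477,-1,0.3,0,0],[0.477,-1,0.48,0,0],[0.477,-1,0.48,0,0],[0.477,-1,0.48,0,0],[0.477,-1,0.48,0,0]]]}}

```text
t: 6.23
position: [0.4977, 0.2591, 0.1429]
orientation: [-3.056, -0.729, -0.002]
wrist_force: [0.5, -0.1, -0.1]
gripper_width: 0.0
gripper_force: 0.0
```

Emit:
{"method": "servo_tool", "body": {"steps": [[[0,-0.017,0.06,0,0],[0,-0.017,0.12,0,0],[0,-0.017,0.14,0,0],[0,-0.017,0.15,0,0],[0,-0.017,0.16,0,0],[0,-0.017,0.17,0,0],[0,-0.017,0.18,0,0],[0,-0.017,0.19,0,0],[0,-0.017,0.2,0,0],[0,-0.017,0.2,0,0],[0,-0.017,0.2,0,0]]]}}

```text
t: 7.15
position: [0.4955, 0.2624, 0.1115]
orientation: [-3.055, -0.731, -0.0]
wrist_force: [0.6, 0.0, 1.2]
gripper_width: -0.0
gripper_force: 0.9
```

To 0.1035: 8 mm further.

Emit:
{"method": "servo_tool", "body": {"steps": [[[0,0,0.01,0,0],[0,0,0.02,0,0],[0,0,0.03,0,0],[0,0,0.04,0,0],[0,0,0.05,0,0],[0,0,0.053,0,0],[0,0,0.053,0,0],[0,0,0.053,0,0]]]}}

```text
t: 7.82
position: [0.4956, 0.2623, 0.1035]
orientation: [-3.055, -0.731, -0.0]
wrist_force: [1.0, 0.8, 5.9]
gripper_width: -0.0004
gripper_force: 2.6
```

5.9 N: at the stop. Lifting and moving to the small filter.

Emit:
{"method": "servo_tool", "body": {"steps": [[[0,0,-0.1,0,0],[0,0,-0.3,0,0],[0,0,-0.5,0,0],[0,0,-0.5,0,0],[0,0,-0.5,0,0]]]}}

```text
t: 8.23
position: [0.4959, 0.2624, 0.1796]
orientation: [-3.055, -0.731, -0.004]
wrist_force: [-0.6, -0.4, -0.1]
gripper_width: 0.0001
gripper_force: 0.0
```

Emit:
{"method": "servo_tool", "body": {"steps": [[[-0.1,1,0,0,0],[-0.1,1,0,0,0],[-0.1,1,0,0,0],[-0.1,1,0,0,0],[-0.1,1,0,0,0],[-0.1,1,0,0,0]]]}}

```text
t: 8.73
position: [0.5498, 0.1205, 0.1769]
orientation: [-3.056, -0.727, 0.004]
wrist_force: [0.9, 0.8, -0.2]
gripper_width: -0.0001
gripper_force: 0.0
```

Run:
```python
from h import *
for c,(u,v) in(("top",(182,219)),("scene",(290,136))):
    im,d=env.get_image(c); W=world(c,d)
    w=W[v-14:v+15,u-14:u+15]; b=im[v-14:v+15,u-14:u+15].max(-1)
    k=(w[...,2]>.095)&(w[...,2]<.125)&(b<90)
    print(c,k.sum(),np.median(w[k],0).round(4) if k.any() else "")
p=env.read_state()["position"]; print(p)
R=cv2.Rodrigues(np.array(env.read_state()["orientation"]))[0]
print(R.T@(np.array([.614,-.0437,.1])-p)/.15)
```

```text
top 0 
scene 39 [0.4978 0.2602 0.1065]
[0.54943264 0.12226387 0.17742566]
[-0.11650961  1.18189999  0.51520383]
```

Medium cap is at 0.1065, so it is down.

Emit:
{"method": "servo_tool", "body": {"steps": [[[-0.1,1,0,0,0],[-0.1,1,0,0,0],[-0.1,1,0,0,0],[-0.1,1,0,0,0],[-0.1,1,0,0,0],[-0.1,1,0,0,0]]]}}

```text
t: 9.33
position: [0.6045, -0.0186, 0.1776]
orientation: [-3.055, -0.73, 0.002]
wrist_force: [-0.0, 0.3, -0.5]
gripper_width: -0.0
gripper_force: 0.0
```

Emit:
{"method": "servo_tool", "body": {"steps": [[[-0.016,0.18,0.1,0,0],[-0.016,0.18,0.2,0,0],[-0.016,0.18,0.4,0,0],[-0.016,0.18,0.47,0,0],[-0.016,0.18,0.47,0,0],[-0.016,0.18,0.47,0,0],[-0.016,0.18,0.47,0,0]]]}}

```text
t: 9.92
position: [0.6152, -0.0431, 0.1095]
orientation: [3.054, 0.733, 0.003]
wrist_force: [0.8, -0.2, 0.7]
gripper_width: -0.0
gripper_force: 0.0
```

Emit:
{"method": "servo_tool", "body": {"steps": [[[0,0,0.06,0,0],[0,0,0.12,0,0],[0,0,0.15,0,0],[0,0,0.16,0,0],[0,0,0.17,0,0],[0,0,0.18,0,0],[0,0,0.19,0,0],[0,0,0.2,0,0],[0,0,0.2,0,0],[0,0,0.2,0,0]]]}}

```text
t: 10.75
position: [0.6148, -0.044, 0.0781]
orientation: [3.055, 0.731, 0.001]
wrist_force: [0.2, -0.2, 1.9]
gripper_width: 0.0002
gripper_force: 0.7
```

To 0.0685: 9.6 mm further.

Emit:
{"method": "servo_tool", "body": {"steps": [[[0,0,0.01,0,0],[0,0,0.02,0,0],[0,0,0.03,0,0],[0,0,0.04,0,0],[0,0,0.05,0,0],[0,0,0.06,0,0],[0,0,0.064,0,0],[0,0,0.064,0,0],[0,0,0.064,0,0]]]}}

```text
t: 11.5
position: [0.6147, -0.0439, 0.0684]
orientation: [3.055, 0.731, 0.0]
wrist_force: [-0.5, -0.9, 5.9]
gripper_width: -0.0002
gripper_force: 2.7
```

Emit:
{"method": "servo_tool", "body": {"steps": [[[0,0,-0.1,0,0],[0,0,-0.3,0,0],[0,0,-0.6,0,0],[0,0,-0.9,0,0],[0,0,-0.9,0,0],[0,0,-0.9,0,0],[0,0,-0.9,0,0]]]}}

```text
t: 12.08
position: [0.6145, -0.0439, 0.203]
orientation: [-3.055, -0.731, -0.0]
wrist_force: [-0.0, -0.0, -0.5]
gripper_width: -0.0001
gripper_force: 0.0
```

Emit:
{"method": "servo_tool", "body": {"steps": [[[-0.9,0,0,0,0],[-0.9,0,0,0,0],[-0.9,0,0,0,0],[-0.9,0,0,0,0],[-0.9,0,0,0,0],[-0.9,0,0,0,0],[-0.9,0,0,0,0],[-0.9,0,0,0,0]]]}}

```text
t: 12.75
position: [0.4948, -0.1046, 0.2025]
orientation: [-3.054, -0.732, 0.001]
wrist_force: [0.4, -0.1, 0.1]
gripper_width: 0.0002
gripper_force: 0.0
```

Run:
```python
from h import *
P={"top":((334,213),(182,219),(272,185)),"scene":((161,216),(290,136),(248,215))}
for c in P:
    im,d=env.get_image(c); W=world(c,d); cv2.imwrite(f"pics/{c}2.png",im)
    for (u,v),h in zip(P[c],(.15,.115,.08)):
        w=W[v-14:v+15,u-14:u+15]; b=im[v-14:v+15,u-14:u+15].max(-1)
        k=(abs(w[...,2]-h+.006)<.012)&(b<90)
        print(c,k.sum(),np.median(w[k],0).round(4) if k.any() else "")
```

```text
top 0 
top 44 [0.4941 0.261  0.1066]
top 36 [ 0.6117 -0.0422  0.071 ]
scene 70 [ 0.5139 -0.2399  0.1412]
scene 40 [0.4978 0.2602 0.1056]
scene 54 [ 0.6168 -0.0452  0.0709]
```

View pics/scene2.png

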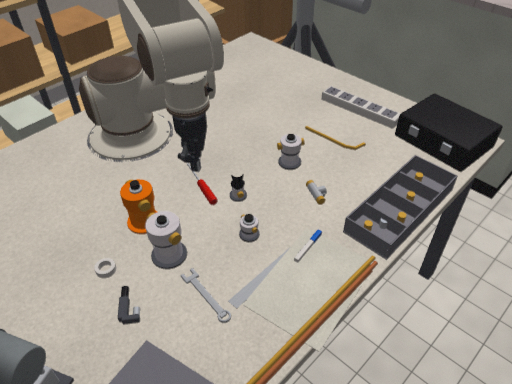

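The picture shows all three filters upright in place at (165,235), (290,150) and (249,225), their caps about 8–9 mm lower, nothing else moved and the arm clear at (190,150).

```bash
python3 -c "
from workcell import env
print(env.sign_off())"
```

```text
the job is handed in; nothing more can be done
None
```

I pressed the large, medium and small buttons right down in that order, with about 6 N of wrist force at the end of each press. The last pictures show the filters standing where they were and nothing else moved, and the job is handed in; no verdict came back.

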